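# Load two tins into the glaze cabinet through its top half-door

### The arm

A 6-joint arm with a two-finger parallel gripper is mounted at the origin on the work surface. World frame = base frame: x ahead of the robot, y to its left, z up, the work surface at z = 0. Lengths are in mm, angles in degrees, forces in N, time in s.
With the tool pointing down it reaches from about 300 to 850 mm from the base axis. Payload 4.2 kg.
Tool frame: the origin (TCP) lies midway between the tips of the shut fingers; the grasp point (between the pads) lies 19 mm behind it (env.grip_depth is the distance from the TCP to the grasp point, in mm); z points along the fingers, y is the line along which they close (so a half turn about z gives the same grasp; the last joint's range is limited). The gripper opens to 91 mm and grips with 3 to 60 N. Pads are 32 mm wide; open, the fingers measure 118 mm over their backs; the gripper's body (76 mm by 178 mm) begins 60 mm behind the grasp point.
Start: joints at [68.698, 18.312, 89.639, -0, 72.044, -1.146], TCP at [198.141, 539.799, 213.976] pointing down, gripper open.
Joint ranges: [-177.97, 177.97], [-48.28, 115.42], [12.27, 149.76], [-77.06, 257.06], [2.81, 150.46], [-146.56, 146.56]. Speed limits (degrees/s): [147.25, 147.25, 180, 180, 180, 180].

### API

Orientations are given as [roll, pitch, yaw] about the fixed x, y, z axes, in that order (R = Rz(yaw) Ry(pitch) Rx(roll)).
In Python, from workcell import env, eyes gives the robot as it stands.
- The arm moves only by the tool send_rows, never from a script. Its argument "motion" is a list of rows, each a list of 7 numbers: the shift along the world's x, y, z normalised to -1 to 1, where 1 is 0.5 m, then the turn, a rotation vector about the world's x, y, z normalised to -1 to 1, where 1 is 60 degrees, then the opening, from -1 (shut) to 1 (fully open). A call has 1 to 20 rows; each row is the pose to reach, as a shift and turn from the pose commanded when the call began; what a row does not reach only later rows make up. A row lasts 1/8 s, in which the tool goes at most 62.5 mm and 10.7 degrees, less where a joint would pass 70% of its speed; a pose out of reach is approached as far as the arm can. A call with a number of a shift or a turn outside -1 to 1 is refused whole. A call with a gripper value outside its range is refused whole. The fingers move at their own pace and stop on an object; "squeeze" is the grip in N (left out, the last holds). Time passes only in rows, so rows that repeat a pose let the fingers close. It gives the time, the measured TCP pose, the force, the opening and the grip force at its end, in the units of the state.
- env.state(): the state, without advancing time (a new reading comes with each control period).
- eyes.grab_frame(name): name is "scene" or "top"; returns a dict with "pixels" (420x560x3 uint8, red, green, blue), "depth" (420x560 float32, mm along the optical axis (not along the pixel's ray), 0 where there is no reading), "fx", "fy", "cx", "cy" (pixels), "R" (3x3) and "t" (3): a world point X has camera coordinates R X + t. Camera axes: x right, y down, z forward; pixel columns grow to the right and rows downward; lengths in mm; the calibration is good to about 2 mm. A picture is of the moment at which its call begins.
- env.job_done(): hands the job in; it is judged then, once.
The state is a dict: "time_s": time; "qpos": joint angles; "qvel": joint speeds; "effort": joint torques, N m; "ee_pos": TCP position; "ee_rot": TCP orientation; "force": force on the tool from outside, world axes, zero at the start; "torque": the same for the moment, N m; "gripper_width": finger opening in mm; "gripper_force": force on a finger pad.
Only numpy, scipy, OpenCV 4.12 (cv2) and the standard library are available. Lean on these libraries where they do the work, as an engineer would, in place of code of your own. Each camera call takes 0.05 s, during which the arm holds its last target. There are 200 camera calls.

### The job

Draw the upper bolt of the clear cabinet and swing the top half of its split door wide open, at least square to the front, leaving the bottom half shut and bolted. Then stand the large tin on the sloped lane inside so that it slides down to the stop, and the small tin after it so that it comes to rest upright against the large one. Leave the top half open, and do not shift or knock over the other things on the table.

Things in the scene. Friction and masses are not known exactly. Their poses are not given: they have to be found in the camera images.
- cabinet: Clear-walled dust cabinet, aluminium frame, fixed, 276 wide (y), 250 deep (x), 342 high. Origin: on the table under the middle of its front face; x axis points into the cabinet: the front looks along -x, to the robot. Split plywood door on the front: leaves 244 wide, 12 thick, outer face at x = -14, both hinged on the +y side; bottom leaf 12 to 90 high, top leaf 94 to 315 high.
- doorway (a point): Middle of the cabinet's front opening behind the top leaf (cabinet axes), 210 above the table. The opening is 240 wide between posts 18 wide; below is the top of the bottom leaf (90 above the table), above are a beam and the clear roof (underside 317 above the table), which start at the front face and bar the way from above.
- top_leaf (a joint): Swing of the top leaf, rad: 0 shut, grows as it opens towards the robot, 1.9 at its limit. Light; a little friction keeps it where it is left. Held shut by the keeper until its bolt is drawn about 20 mm.
- bottom_leaf (a joint): Swing of the bottom leaf, rad: 0 shut. Bolted; must stay shut.
- top_bolt (a joint): Travel of the top leaf's bolt, m: 0 fully home (locked), up to 0.032 fully drawn. Moves along the leaf towards the hinge (the cabinet's +y when shut); about 2 N moves it and it stays where left.
- bottom_bolt (a joint): Travel of the bottom leaf's bolt, m: 0 fully home. Must stay home.
- top_grip (a point): Middle of the pull bar on the top leaf's bolt, near the leaf's free (-y) edge: an upright round steel bar 11 thick, 70 long, 44 in front of the leaf's outer face, on 8 mm stubs 28 above and below its middle. 247 above the table. Serves to draw the bolt and to pull the leaf. A keeper, 34 high, on the -y post holds the bolt's tip and stands out to cabinet x = -37.
- top_hinge (a point): Point on the top leaf's upright hinge axis, level with the pull bar; at x -14, y 122 in the cabinet frame. From here the bar's middle lies 205 along the leaf (173 with the bolt fully drawn) and 44 out from its outer face. The leaf turns about it clockwise seen from above as it opens.
- bottom_grip (a point): Middle of the like pull bar (56 long) of the bottom leaf's bolt, 51 above the table. Leave alone.
- lane_stop (a point): Middle of the foot of the stop (60 high) on the floor of the sloped steel lane in the cabinet. x axis: down the slope, into the stop; z: square to the lane floor. The lane falls 15 degrees away from the door, is 190 long (x -190 to 0), 74 clear between guides 12 high, and slippery: tins slide down by themselves. The point is 205 behind the cabinet's front and 44 above the table.
- large_tin: Plain steel tin, upright cylinder 64 across, 70 high, about 0.3 kg. Origin: centre of its underside, z up its axis.
- small_tin: Plain steel tin, upright cylinder 48 across, 55 high, about 0.15 kg. Origin: centre of its underside, z up its axis.
- jar: Bystander: clear lidded jar 60 across, 95 high. Origin: centre of its underside.
- cup: Bystander: open white cup, 68 across the rim, 85 high. Origin: centre of its underside.
- bottle: Bystander: white plastic bottle 68 across, 190 high. Origin: centre of its underside.
- bowl: Bystander: shallow bowl 100 across, 32 high. Origin: centre of its underside.
- brush: Bystander: paintbrush lying on the table, about 200 long.
Things that resemble listed ones, but are neither listed nor needed, are in the scene too. Leave any red look-alike of the small_tin alone.

How it is judged (in metres and radians):
On the way, in this order (a step that is already met when the one before it is completed fails the run):
1. the upper bolt is drawn (value of joint top_bolt above 0.018 m), for 0.1 s.
2. the top half is wide open, the bottom half still bolted (value of joint top_leaf above 1.4 rad and value of joint bottom_leaf below 0.04 rad and value of joint bottom_bolt below 0.01 m), for 0.2 s.
3. the large tin stands at the stop of the lane (x of large_tin in the frame of lane_stop between -0.042 and -0.022 m and y of large_tin in the frame of lane_stop between -0.02 and 0.02 m and z of large_tin in the frame of lane_stop between -0.01 and 0.01 m and angle between the z axis of large_tin and the z axis of lane_stop, either way round below 0.2 rad and angle between large_tin's own z axis and vertical below 0.6 rad), for 0.2 s.
4. the small tin stands behind it (all of step 3 and x of small_tin in the frame of lane_stop between -0.101 and -0.073 m and y of small_tin in the frame of lane_stop between -0.025 and 0.025 m and z of small_tin in the frame of lane_stop between -0.01 and 0.01 m and angle between the z axis of small_tin and the z axis of lane_stop, either way round below 0.2 rad and angle between small_tin's own z axis and vertical below 0.6 rad), for 0.2 s.
At the end, for the whole second after the job is handed in: Top half open at least 1.4 rad, bottom half shut (under 0.04 rad) and its bolt home (under 10 mm); large tin upright on the lane floor within 10 mm of touching the stop; small tin upright behind it, within 14 mm of touching it; both at rest (all of step 2 and all of step 4 and linear speed of each of large_tin, small_tin below 0.02 m/s).
It fails at once if the bottom half is unbolted or opened (value of joint bottom_leaf above 0.06 rad or value of joint bottom_bolt above 0.014 m).
It fails at once if a bystander is shifted by more than 40 mm (distance of any of jar, cup, bottle, bowl, brush from where it was at the start of the episode above 0.04 m).
It fails at once if a bystander is knocked over (angle between any of jar, cup, bottle, bowl's own z axis and vertical above 0.5 rad).
It also fails if it takes over 72 s, if anything falls off the work surface, if the arm or the gripper's body presses on something with over 40 N, if the wrist force passes 120 N, or if a joint passes its speed limit or range.

## Working session

There is one attempt and no reset: what is moved stays moved. The work goes in short steps, Python scripts to look and compute and a tool call to move; the robot and the scene stay as the last step left them, time stands still between calls to the robot, and variables do not carry over. Pictures are saved under pics/ and viewed, at most 10 in all, crops included, and the job is handed in when it is done.

Besides the shell and the picture viewer there is one more tool, called after ">>>" as a command line: name --pt "numbers of a row" for each row, then --argument value for the rest. send_rows: Moves the arm, as the interface text tells. Its arguments: {"type":"object","properties":{"motion":{"type":"array"},"squeeze":{"type":"number"}},"required":["motion"]}

```bash
mkdir -p pics
python3 - <<'E'
from workcell import env, eyes
import cv2, numpy as np
for n in ("scene","top"):
    f=eyes.grab_frame(n)
    np.savez(f"{n}0.npz",**f)
    cv2.imwrite(f"pics/{n}0.png",cv2.resize(f["pixels"][:,:,::-1],(784,588)))
    print(n,f["fx"],f["fy"],f["cx"],f["cy"],np.round(f["R"],3).tolist(),np.round(f["t"],1), (f["depth"]>0).mean())
print(env.state(),env.grip_depth)
E
```

```text
scene 425.46359220668506 425.46359220668506 283.29018845603366 206.69044237988325 [[0.748, -0.664, -0.011], [-0.587, -0.652, -0.48], [0.311, 0.366, -0.877]] [-442.   383.3 1282.4] 0.9959396258503401
top 429.43491081819656 429.43491081819656 277.4587545002217 203.2188817497329 [[0.019, -1.0, -0.016], [-0.998, -0.018, -0.06], [0.06, 0.017, -0.998]] [ -17.7  555.3 1257.6] 0.9959863945578231
{'time_s': 0.1, 'qpos': array([ 6.86965936e+01,  1.83477149e+01,  8.96970950e+01, -6.72426026e-04,
        7.20431494e+01, -1.14619266e+00]), 'qvel': array([ 0.02516955, -0.06099069, -0.17880631, -0.03866593, -0.05812323,
        0.03815348]), 'effort': array([ 2.15459331e-03, -4.13331735e+01, -2.32509685e+01,  7.29623996e-02,
        4.20932751e-02, -4.70313410e-05]), 'ee_pos': array([197.99331582, 539.38078914, 213.22271132]), 'ee_rot': array([-1.79912046e+02, -1.12026719e-03,  1.59842993e+02]), 'force': array([-1.0323268 , -0.11969704,  0.1446081 ]), 'torque': array([ 0.0152408 , -0.03645673,  0.03592957]), 'gripper_force': 0.0, 'gripper_width': 91.34776798219144} 18.8
```

View pics/scene0.png

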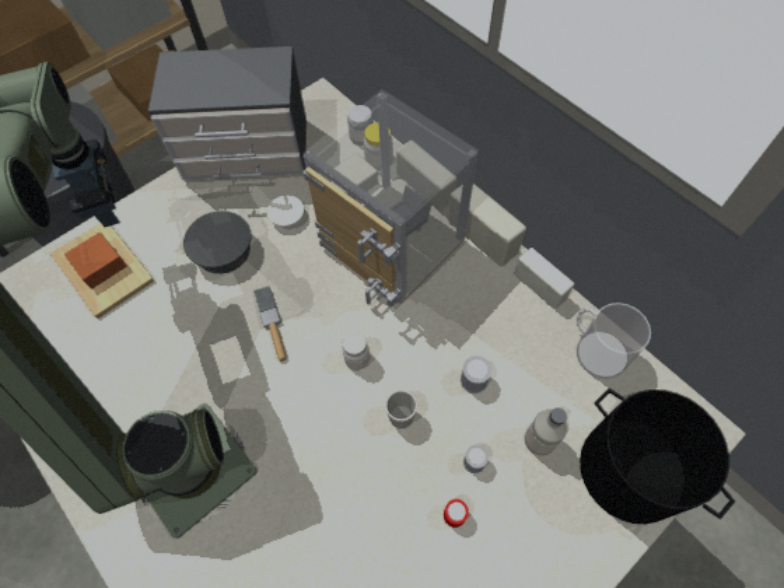

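View pics/top0.png

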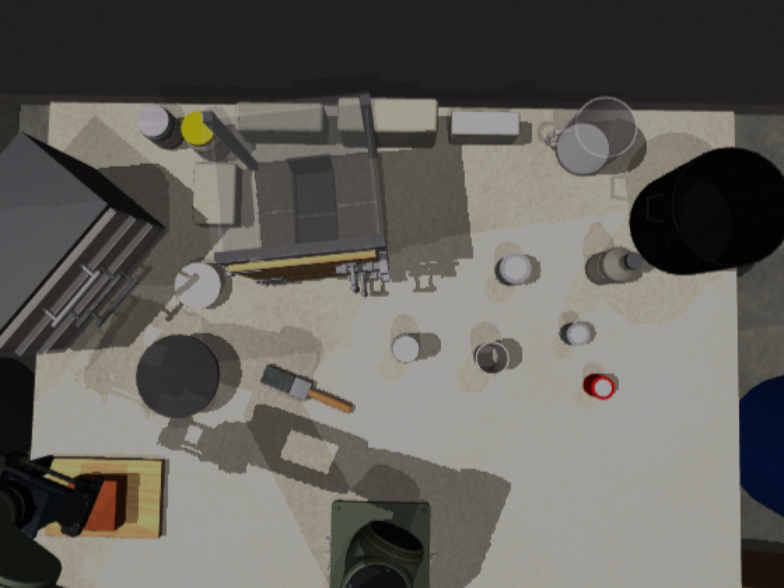

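The pictures show the cabinet at the top centre of the top view, with its door edge running from (218,258) to (385,248) px. The pull bars are near (365,275). The large tin is near (515,268), the small tin (577,333), the red look-alike (600,386), the jar (405,348), the cup (492,357) and the bottle (620,265).

```bash
cat > h.py <<'E'
import numpy as np, cv2
def world(f):
    d=f["depth"]; v,u=np.mgrid[:d.shape[0],:d.shape[1]]
    c=np.stack([(u-f["cx"])/f["fx"]*d,(v-f["cy"])/f["fy"]*d,d],-1)
    return (c-f["t"])@f["R"]
def px(f,X):
    c=f["R"]@np.asarray(X,float)+f["t"]; return c[0]/c[2]*f["fx"]+f["cx"],c[1]/c[2]*f["fy"]+f["cy"]
E
python3 - <<'E'
import numpy as np, cv2
from h import *
F={n:dict(np.load(n+"0.npz")) for n in("scene","top")}
W={n:world(F[n]) for n in F}
# tins and bystanders from top view: points near the top, around the pixel
for nm,(u,v),r in [("large",(515,268),20),("small",(577,333),17),("jar",(405,348),20),("cup",(492,357),22),("bottle",(620,265),30),("red",(600,386),17)]:
    for n in("top","scene"):
        if n=="top": 
            u0,v0=u/1.4,v/1.4; 
        else: u0,v0=px(F["scene"],c+[0,0,0])
        s=W[n][int(v0-r/1.4):int(v0+r/1.4)+1,int(u0-r/1.4):int(u0+r/1.4)+1].reshape(-1,3)
        z=np.percentile(s[:,2],97); t=s[s[:,2]>z-6]
        (cx,cy),R=cv2.minEnclosingCircle(t[:,:2].astype(np.float32))
        c=np.array([cx,cy,z]); print(nm,n,c.round(1),"R",round(R,1),"med",np.median(t,0).round(1),len(t))
# door: brown in scene
for n in F:
    hsv=cv2.cvtColor(F[n]["pixels"],cv2.COLOR_RGB2HSV); w=W[n]
    m=(hsv[...,0]>8)&(hsv[...,0]<25)&(hsv[...,1]>90)&(w[...,2]>15)&(w[...,0]>400)&(w[...,2]<318)&(F[n]["depth"]>0)
    p=w[m]; print(n,len(p),p.min(0).round(),p.max(0).round())
    q=p[(p[:,2]<300)]
    for it in range(4):
        A=np.c_[q[:,1],np.ones(len(q))]; k=np.linalg.lstsq(A,q[:,0],rcond=None)[0]; r=q[:,0]-A@k; q=q[abs(r)<max(2*r.std(),2)]
    print("face x=%.4f y+%.1f"%tuple(k),"rms",r.std(),"y",q[:,1].min(),q[:,1].max(),"z",q[:,2].min(),q[:,2].max())
    # things in front
    d=(k[0]*w[...,1]+k[1]-w[...,0])*np.cos(np.arctan(k[0]))
    m=(d>30)&(d<60)&(w[...,2]>200)&(w[...,2]<300)&(abs(w[...,1])<300)&(w[...,0]>350)
    p=w[m]; print("bar",len(p),np.median(p,0).round(1),p.min(0).round(),p.max(0).round(),"d",np.percentile(d[m],[5,50,95]))
    m=(w[...,2]>325)&(w[...,2]<360)&(w[...,0]>400)&(w[...,1]>-100)&(w[...,1]<350)
    p=w[m]; print("roof",len(p),p.min(0).round(),p.max(0).round(),cv2.minAreaRect(p[:,:2].astype(np.float32)))
E
```

```text
large top [ 541.3 -160.6   75. ] R 145.6 med [ 588.4 -262.    71.6] 302
large scene [ 393.5 -319.3    5.2] R 306.0 med [ 562.5 -138.3    1.3] 560
small top [ 468.9 -224.1   58.8] R 195.6 med [ 457.9 -395.3   56.1] 193
small scene [ 296.8 -356.3   83.8] R 210.2 med [ 438.7 -225.6   85.5] 36
jar top [440.4 -42.4  98.6] R 41.4 med [424.5 -43.3  95.9] 256
jar scene [ 297.6 -266.7   97.7] R 283.6 med [426.8 -46.7  95.2] 204
cup top [ 441.  -139.    86.6] R 116.8 med [ 412.3 -218.6   84.9] 116
cup scene [ 303.2 -287.9   62.8] R 268.4 med [435.1 -72.4  72.4] 38
bottle top [ 538.6 -251.4  190.6] R 230.3 med [ 596.9 -455.   190.1] 133
bottle scene [ 390.  -383.1   72.7] R 267.2 med [ 592.1 -264.2   70.6] 300
red top [ 411.6 -247.6   59.4] R 229.2 med [ 351.8 -443.9   55.9] 200
red scene [ 297.1 -369.4   84.5] R 200.8 med [ 406.8 -242.9   84.1] 46
scene 1896 [ 555. -734.   16.] [808. 250. 314.]
face x=-0.1220 y+586.3 rms 1.042736061818604 y 7.09091614278042 250.4813118827077 z 17.95046465444928 299.9966804801674
bar 77 [534.4  44.2 259. ] [530.  40. 210.] [550.  51. 289.] d [31.20337613 46.34883554 49.81211732]
roof 7485 [ 566. -100.  325.] [1219.  350.  360.] ((890.2872314453125, 130.21316528320312), (449.2472229003906, 652.4942626953125), 89.06243896484375)
top 1053 [ 554. -736.   18.] [827. 393. 318.]
face x=-0.1598 y+589.3 rms 2.5197933497042144 y -735.741469348642 242.26399784807467 z 40.0206036837175 299.98643967444445
bar 53 [536.8  46.  277.5] [528.  41. 217.] [551.  51. 288.] d [31.35339057 44.4162973  53.05793686]
roof 13677 [565.  -4. 325.] [847. 298. 349.] ((706.2022705078125, 146.561767578125), (251.94998168945312, 276.8458251953125), 6.736807823181152)
```

Run:
```python
import numpy as np, cv2
from h import *
F={n:dict(np.load(n+"0.npz")) for n in("scene","top")}
W={n:world(F[n]) for n in F}
for nm,c,r,h in [("large",(588,-262,70),32,70),("small",(458,-395,55),24,55)]:
    for n in F:
        w=W[n]; m=(abs(w[...,2]-h)<5)&(np.hypot(w[...,0]-c[0],w[...,1]-c[1])<r+12)
        k=cv2.minEnclosingCircle(w[m][:,:2].astype(np.float32)); print(nm,n,np.median(w[m],0).round(1),w[m].mean(0).round(1),np.round(k[0],1),round(k[1],1))
yaw=np.radians(6.8); c,s=np.cos(yaw),np.sin(yaw); O=np.array([583,131.5])
L=lambda x,y,z:[O[0]+c*x-s*y,O[1]+s*x+c*y,z]
f=F["top"]; im=cv2.resize(f["pixels"][:,:,::-1],None,fx=4,fy=4,interpolation=cv2.INTER_CUBIC)
def dot(p,col): u,v=px(f,p); cv2.circle(im,(int(u*4+1.5),int(v*4+1.5)),3,col,-1)
for x in (0,-190):
    for y in(-37,0,37): dot(L(205+x*.9659,y,44-x*.2588),(0,0,255))
for x in(0,250):
    for y in(-138,138): dot(L(x,y,342),(0,255,0))
dot(L(-58,-83,282),(255,0,255)); dot(L(-58,-83,212),(255,0,0)); dot(L(-14,122,315),(255,255,0)); dot(L(-14,-122,315),(255,255,0))
im=im[230:870,560:1200]; cv2.imwrite("pics/t1.png",cv2.resize(im,(600,600)))
w=W["top"]; m=(w[...,0]>250)&(w[...,0]<560)&(w[...,1]>200)&(w[...,1]<520)
print("left zone max z",np.percentile(w[m][:,2],[50,90,99]))
```

```text
large scene [ 592.8 -263.5   70.4] [ 593.2 -263.9   70.3] [ 593.4 -264.2] 32.1
large top [ 591.  -264.    70.5] [ 590.2 -263.7   70.6] [ 590.3 -264. ] 32.1
small scene [ 461.8 -396.2   55.9] [ 461.8 -396.1   55.7] [ 462.3 -395.5] 23.8
small top [ 458.2 -396.    55.4] [ 458.7 -395.6   55.4] [ 458. -396.] 24.6
left zone max z [  2.57486895  62.11277154 247.55406779]
```

View pics/t1.png

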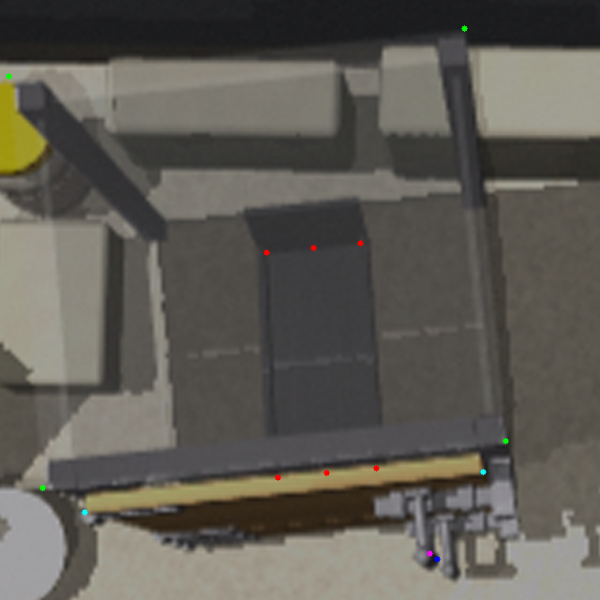

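The overlay fits. The lane lies on the cabinet's midline (stop foot at (313,248) px), the leaf ends fall on the door corners, and the pull bar is at (430,555). I'll go above the bar with the tool pointing down.

>>> send_rows --pt "0 0 0.12 0 0 0 1" --pt "0.08 -0.12 0.22 0 0 0.1 0.6" --pt "0.674 -0.992 0.22 0 0 0.449 0.31" --pt "0.674 -0.992 0.22 0 0 0.449 0.31" --pt "0.674 -0.992 0.22 0 0 0.449 0.31" --pt "0.674 -0.992 0.22 0 0 0.449 0.31" --pt "0.674 -0.992 0.22 0 0 0.449 0.31" --pt "0.674 -0.992 0.22 0 0 0.449 0.31" --pt "0.674 -0.992 0.22 0 0 0.449 0.31" --pt "0.674 -0.992 0.22 0 0 0.449 0.31" --pt "0.674 -0.992 0.22 0 0 0.449 0.31" --pt "0.674 -0.992 0.22 0 0 0.449 0.31" --pt "0.674 -0.992 0.22 0 0 0.449 0.31" --pt "0.674 -0.992 0.22 0 0 0.449 0.31" --squeeze 25

```text
time_s: 1.85
ee_pos: [534.4, 44.9, 324.0]
ee_rot: [180.0, -0.0, -173.1]
force: [0.0, 0.3, 0.7]
gripper_width: 59.8
gripper_force: 0.0
```

Run:
```python
from workcell import env, eyes
import cv2, numpy as np
s=env.state(); print(s["time_s"],s["ee_pos"],s["ee_rot"],s["qpos"].round(1),s["gripper_width"])
f=eyes.grab_frame("scene"); im=f["pixels"][100:240,180:360,::-1]
cv2.imwrite("pics/s1.png",cv2.resize(im,None,fx=4,fy=4,interpolation=cv2.INTER_CUBIC))
```

```text
1.85 [534.41037873  44.94870851 324.01332383] [ 1.79974248e+02 -1.68342558e-02 -1.73117457e+02] [  3.6  12.   82.8   0.   85.3 -93.3] 59.76063688571637
```

View pics/s1.png

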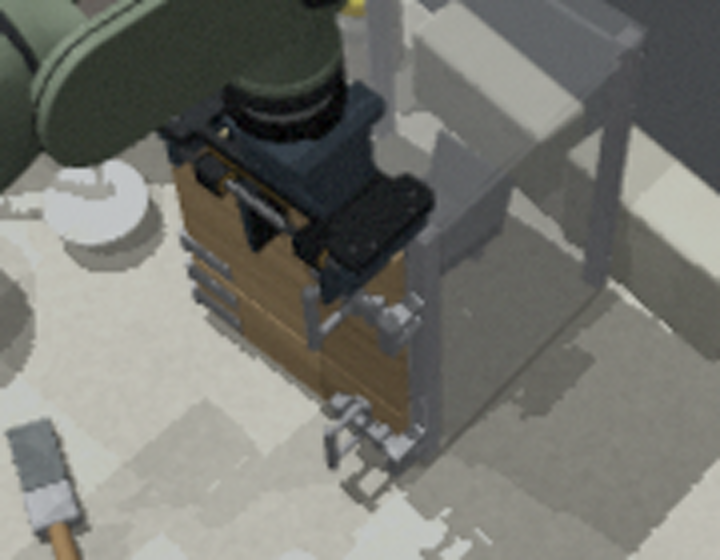

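The fingers straddle the upper bar, seen at about (313,315) px in the crop. Next I descend and close.

>>> send_rows --pt "0 0 -0.06 0 0 0 0.31" --pt "0 0 -0.12 0 0 0 0.31" --pt "0 0 -0.168 0 0 0 0.31" --pt "0 0 -0.168 0 0 0 0.31" --pt "0 0 -0.168 0 0 0 -1" --pt "0 0 -0.168 0 0 0 -1" --pt "0 0 -0.168 0 0 0 -1" --pt "0 0 -0.168 0 0 0 -1" --pt "0 0 -0.168 0 0 0 -1" --pt "0 0 -0.168 0 0 0 -1" --squeeze 25

```text
time_s: 3.15
ee_pos: [535.2, 44.1, 240.2]
ee_rot: [180.0, 0.0, -173.2]
force: [-0.4, 1.8, 1.7]
gripper_width: 10.5
gripper_force: 25.0
```

>>> send_rows --pt "-0.0018 0.015 0 0 0 0 -1" --pt "-0.0036 0.03 0 0 0 0 -1" --pt "-0.0054 0.045 0 0 0 0 -1" --pt "-0.0071 0.0596 0 0 0 0 -1" --pt "-0.0071 0.0596 0 0 0 0 -1" --pt "-0.0071 0.0596 0 0 0 0 -1"

```text
time_s: 3.9
ee_pos: [531.6, 73.8, 240.1]
ee_rot: [180.0, 0.0, -173.2]
force: [-1.2, -1.8, 2.8]
gripper_width: 10.4
gripper_force: 25.0
```

Run:
```python
import numpy as np
from workcell import env
s=env.state(); p=s["ee_pos"]; print(p,s["force"])
y=np.radians(6.8);c,q=np.cos(y),np.sin(y)
H=np.array([583+c*-14-q*122,131.5+q*-14+c*122]); r0=p[:2]-H
l=np.array([c*r0[0]+q*r0[1],-q*r0[0]+c*r0[1]]); print("hinge",H,"bar local from hinge",l)
for t in (8,16,24,32,40,48,54,60,70,80,90,100,104):
    a=-np.radians(t); R=np.array([[np.cos(a),-np.sin(a)],[np.sin(a),np.cos(a)]])
    print(t,((R@r0-r0)/500).round(4),(H+R@r0).round(0))
```

```text
[531.56073013  73.83673822 240.10720902] [-1.17595438 -1.76949577  2.81696089]
hinge [554.65319875 250.98413643] bar local from hinge [ -43.90497976 -173.16701636]
8 [-0.0489  0.0099] [507.  79.]
16 [-0.0959  0.0265] [484.  87.]
24 [-0.1401  0.0494] [462.  99.]
32 [-0.1807  0.0783] [441. 113.]
40 [-0.2169  0.1126] [423. 130.]
48 [-0.248   0.1515] [408. 150.]
54 [-0.2676  0.1834] [398. 166.]
60 [-0.2837  0.2171] [390. 182.]
70 [-0.3025  0.2765] [380. 212.]
80 [-0.3107  0.3383] [376. 243.]
90 [-0.3081  0.4005] [378. 274.]
100 [-0.2947  0.4613] [384. 304.]
104 [-0.2864  0.4848] [388. 316.]
```

>>> send_rows --pt "-0.0489 0.0099 0 0 0 -0.1333 -1" --pt "-0.0959 0.0265 0 0 0 -0.2667 -1" --pt "-0.1401 0.0494 0 0 0 -0.4 -1" --pt "-0.1807 0.0783 0 0 0 -0.5333 -1" --pt "-0.2169 0.1126 0 0 0 -0.6667 -1" --pt "-0.248 0.1515 0 0 0 -0.8 -1" --pt "-0.2676 0.1834 0 0 0 -0.9 -1" --pt "-0.2837 0.2171 0 0 0 -1 -1" --pt "-0.2837 0.2171 0 0 0 -1 -1"

```text
time_s: 5.03
ee_pos: [389.3, 183.2, 240.1]
ee_rot: [180.0, -0.1, 126.9]
force: [-0.4, -0.1, 2.5]
gripper_width: 10.3
gripper_force: 25.0
```

Run:
```python
import numpy as np
from workcell import env
s=env.state(); p=s["ee_pos"]; print(p,s["force"],s["qpos"].round(),s["gripper_width"])
H=np.array([554.65,251]); r0=p[:2]-H; print(np.hypot(*r0))
for t in (8,16,24,32,40,46):
    a=-np.radians(t); R=np.array([[np.cos(a),-np.sin(a)],[np.sin(a),np.cos(a)]])
    print(t,((R@r0-r0)/500).round(4),(H+R@r0).round(0))
```

```text
[389.33620664 183.23792957 240.09986333] [-0.36738554 -0.08782699  2.49090438] [ 24.   4. 104.   0.  72. -13.] 10.328798533307767
178.6626666791891
8 [-0.0156  0.0473] [382. 207.]
16 [-0.0245  0.0964] [377. 231.]
24 [-0.0265  0.1462] [376. 256.]
32 [-0.0216  0.1958] [379. 281.]
40 [-0.0098  0.2442] [384. 305.]
46 [0.0035 0.2792] [391. 323.]
```

>>> send_rows --pt "-0.0156 0.0473 0 0 0 -0.1333 -1" --pt "-0.0245 0.0964 0 0 0 -0.2667 -1" --pt "-0.0265 0.1462 0 0 0 -0.4 -1" --pt "-0.0216 0.1958 0 0 0 -0.5333 -1" --pt "-0.0098 0.2442 0 0 0 -0.6667 -1" --pt "-0.0058 0.256 0 0 0 -0.7 -1" --pt "-0.0058 0.256 0 0 0 -0.7 -1" --pt "-0.0058 0.256 0 0 0 -0.7 -0.1" --pt "-0.0058 0.256 0 0 0 -0.7 -0.1" --pt "-0.0058 0.256 0 0 0 -0.7 -0.1" --pt "-0.0058 0.256 0 0 0 -0.7 -0.1" --pt "-0.0058 0.256 0.1 0 0 -0.7 -0.1" --pt "-0.0058 0.256 0.2 0 0 -0.7 -0.1" --pt "-0.0058 0.256 0.24 0 0 -0.7 0.2" --pt "-0.0058 0.256 0.24 0 0 -0.7 1"

```text
time_s: 6.9
ee_pos: [387.4, 310.5, 361.4]
ee_rot: [179.8, -0.1, 84.8]
force: [-1.0, -0.0, -1.2]
gripper_width: 57.9
gripper_force: 0.0
```

```bash
cat >> h.py <<'E'
from scipy.spatial.transform import Rotation as Rn
def pose(psi,a): return Rn.from_euler("z",psi,degrees=True)*Rn.from_euler("y",-(90-a),degrees=True)*Rn.from_euler("x",180,degrees=True)
def tcp(g,psi,a,d=18.8): return np.asarray(g)+d*pose(psi,a).apply([0,0,1])
def rel(s,g,psi,a):
    p=tcp(g,psi,a); R=pose(psi,a)*Rn.from_euler("xyz",s["ee_rot"],degrees=True).inv()
    return p.round(1),((p-s["ee_pos"])/500).round(4),(R.as_rotvec(degrees=True)/60).round(4)
E
python3 - <<'E'
import numpy as np, cv2
from h import *
from workcell import env,eyes
s=env.state(); print(s["ee_pos"],s["ee_rot"],s["qpos"].round())
print(rel(s,(592,-264,200),-24,35)); print(rel(s,(560,-100,350),-12,60))
f=eyes.grab_frame("top"); cv2.imwrite("pics/t2.png",f["pixels"][:,:,::-1])
E
```

```text
[387.36542638 310.52017416 361.40002866] [ 1.79836802e+02 -1.40235292e-01  8.47924033e+01] [37.  8. 83. -0. 89. 43.]
(array([ 606.1, -270.3,  189.2]), array([ 0.4374, -1.1616, -0.3444]), array([ 0.5368, -0.9093, -1.6533]))
(array([ 569.2, -102. ,  333.7]), array([ 0.3637, -0.8249, -0.0554]), array([ 0.3351, -0.4496, -1.572 ]))
```

View pics/t2.png

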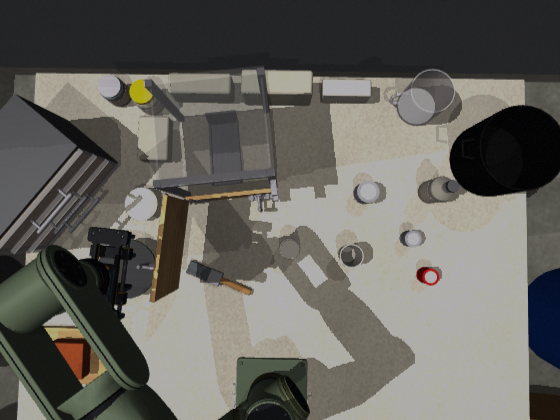

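The door is open to about 102° (leaf from (187,190) to (155,300) px), and the bystanders have not moved. Now I move over to the tins.

>>> send_rows --pt "0.18 -0.74 0 0 0 -1 1" --pt "0.18 -0.74 0 0 0 -1 1" --pt "0.18 -0.74 0 0 0 -1 1" --pt "0.18 -0.74 0 0 0 -1 1" --pt "0.18 -0.74 0 0 0 -1 1" --pt "0.18 -0.74 0 0 0 -1 1" --pt "0.18 -0.74 0 0 0 -1 1" --pt "0.18 -0.74 0 0 0 -1 1" --pt "0.18 -0.74 0 0 0 -1 1"

```text
time_s: 8.07
ee_pos: [476.4, -58.5, 359.5]
ee_rot: [-179.9, 0.0, 24.9]
force: [0.2, 0.4, 0.0]
gripper_width: 91.0
gripper_force: 0.0
```

Run:
```python
from h import *
from workcell import env
s=env.state(); print(s["time_s"],s["ee_pos"],s["ee_rot"],s["qpos"].round(),s["gripper_width"])
print(rel(s,(592,-264,220),-24,35))
```

```text
8.075 [476.41304053 -58.51019232 359.4954049 ] [-1.79942903e+02  3.89911414e-02  2.49069188e+01] [-8.  6. 85.  0. 89. 57.] 91.04169404413919
(array([ 606.1, -270.3,  209.2]), array([ 0.2593, -0.4235, -0.3006]), array([ 0.0066, -0.9439, -0.7504]))
```

>>> send_rows --pt "0.2593 -0.4235 -0.1 0.0066 -0.9439 -0.7504 1" --pt "0.2593 -0.4235 -0.1 0.0066 -0.9439 -0.7504 1" --pt "0.2593 -0.4235 -0.1 0.0066 -0.9439 -0.7504 1" --pt "0.2593 -0.4235 -0.1 0.0066 -0.9439 -0.7504 1" --pt "0.2593 -0.4235 -0.3 0.0066 -0.9439 -0.7504 1" --pt "0.2593 -0.4235 -0.3 0.0066 -0.9439 -0.7504 1" --pt "0.2593 -0.4235 -0.3 0.0066 -0.9439 -0.7504 1" --pt "0.2593 -0.4235 -0.3 0.0066 -0.9439 -0.7504 1" --pt "0.2593 -0.4235 -0.3 0.0066 -0.9439 -0.7504 1" --pt "0.2593 -0.4235 -0.3 0.0066 -0.9439 -0.7504 1" --pt "0.2593 -0.4235 -0.3 0.0066 -0.9439 -0.7504 1"

```text
time_s: 9.45
ee_pos: [637.9, -245.1, 240.4]
ee_rot: [-177.2, -55.5, -16.7]
force: [0.7, 0.1, -0.1]
gripper_width: 91.3
gripper_force: 0.0
```

Run:
```python
from h import *
from workcell import env,eyes
s=env.state(); print(s["time_s"],s["ee_pos"],s["ee_rot"],s["qpos"].round())
print(rel(s,(592,-264,46),-24,35))
W=world(f:=eyes.grab_frame("top")); m=(abs(W[...,2]-70)<5)&(np.hypot(W[...,0]-592,W[...,1]+264)<44); print(m.sum(),W[m].mean(0))
cv2.imwrite("pics/s2.png",cv2.resize(eyes.grab_frame("scene")["pixels"][:,:,::-1],(784,588)))
```

```text
9.45 [ 637.88107817 -245.09593781  240.43860105] [-177.22102947  -55.54322557  -16.70267708] [-28.  11. 120. 114.  13. -31.]
(array([ 606.1, -270.3,   35.2]), array([-0.0636, -0.0503, -0.4104]), array([-0.0216,  0.0177, -0.1597]))
145 [ 600.28555713 -264.37832001   70.6961446 ]
```

View pics/s2.png

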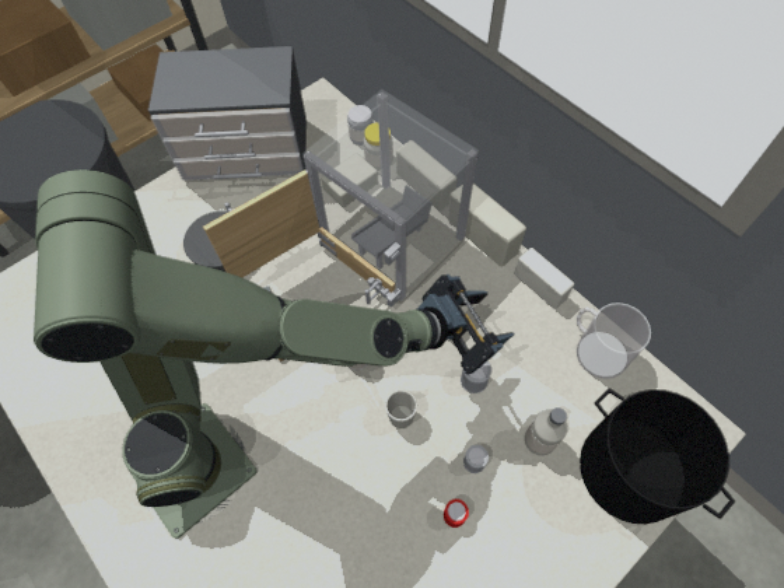

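```bash
cat >> h.py <<'E'
from scipy.optimize import least_squares
def fkR(q,s4=1,s6=1): return Rn.from_euler("ZYZYZ",[q[0],q[1]+q[2],s4*q[3],q[4],s6*q[5]+90],degrees=True)
def fk(q,P,s4=1):
    a1,z0,L1,a3,L2,L3=P; r=np.radians; q23=r(q[1]+q[2])
    rr=a1+L1*np.sin(r(q[1]))+L2*np.sin(q23)+a3*np.cos(q23); z=z0+L1*np.cos(r(q[1]))+L2*np.cos(q23)-a3*np.sin(q23)
    R=fkR(q,s4); return np.array([rr*np.cos(r(q[0])),rr*np.sin(r(q[0])),z])+L3*R.apply([0,0,1]),R
LO=np.array([-177.9,-48.2,12.3,-77,2.9,-146.5]); HI=np.array([177.9,115.4,149.7,257,150.4,146.5])
def ik(p,R,P,q0):
    def e(q):
        x,r=fk(q,P); return np.r_[(x-p)/5,(R*r.inv()).as_rotvec(degrees=True)]
    s=least_squares(e,np.clip(q0,LO+.5,HI-.5),bounds=(LO,HI)); return s.x,np.abs(s.fun).max()
E
python3 - <<'E'
from h import *
from workcell import env
s=env.state(); q=s["qpos"]; R=Rn.from_euler("xyz",s["ee_rot"],degrees=True)
for s4 in(1,-1): print(s4,(R*fkR(q,s4).inv()).magnitude()*57.3)
S=[([68.6966,18.3477,89.6971,0,72.0431,-1.146],[198,539.4,213.2],1),([3.6,12,82.8,0,85.3,-93.3],[534.4,44.9,324],.3),([24,4,104,0,72,-13],[389.3,183.2,240.1],.08),([37,8,83,0,89,43],[387.4,310.5,361.4],.08),([-8,6,85,0,89,57],[476.4,-58.5,359.5],.08),(q,s["ee_pos"],1)]
def e(P): return np.r_[np.concatenate([(fk(a,P)[0]-b)*w for a,b,w in S]),(P-[0,300,430,0,420,300])*1e-3]
o=least_squares(e,[0,300,430,0,420,300]); P=o.x; print(P.round(1),np.abs(o.fun).max())
np.save("P.npy",P)
for nm,g,psi,a in [("L",(592,-264,46),-24,35),("L",(592,-264,46),-24,50),("L",(592,-264,46),-40,35),("L",(592,-264,46),-24,20),("place",(640,138,130),7,50),("place",(640,138,130),7,30),("place",(640,138,130),-10,45),("S",(460,-396,36),-50,42),("S",(460,-396,36),-50,60)]:
    for q0 in (q,[10,20,100,0,20,90],[10,20,100,180,20,-90]):
        x,er=ik(tcp(g,psi,a),pose(psi,a),P,q0); print(nm,psi,a,x.round(),round(er,2))
E
```

```text
Traceback (most recent call last):
  File "h.py", line 15, in fkR
    def fkR(q,s4=1,s6=1): return Rn.from_euler("ZYZYZ",[q[0],q[1]+q[2],s4*q[3],q[4],s6*q[5]+90],degrees=True)
                                 ~~~~~~~~~~~~~^^^^^^^^^^^^^^^^^^^^^^^^^^^^^^^^^^^^^^^^^^^^^^^^^^^^^^^^^^^^^^^
  File "scipy/spatial/transform/_rotation.pyx", line 1413, in scipy.spatial.transform._rotation.Rotation.from_euler
ValueError: Expected axis specification to be a non-empty string of upto 3 characters, got ZYZYZ
```

```bash
python3 - <<'E'
t=open("h.py").read()
t=t.replace('Rn.from_euler("ZYZYZ",[q[0],q[1]+q[2],s4*q[3],q[4],s6*q[5]+90],degrees=True)','Rn.from_euler("ZYZ",[q[0],q[1]+q[2],s4*q[3]],degrees=True)*Rn.from_euler("YZ",[q[4],s6*q[5]+90],degrees=True)')
open("h.py","w").write(t)
E
cat > fit.py <<'E'
from h import *
from workcell import env
s=env.state(); q=s["qpos"]; R=Rn.from_euler("xyz",s["ee_rot"],degrees=True)
for s4 in(1,-1): print(s4,(R*fkR(q,s4).inv()).magnitude()*57.3)
S=[([68.6966,18.3477,89.6971,0,72.0431,-1.146],[198,539.4,213.2],1),([3.6,12,82.8,0,85.3,-93.3],[534.4,44.9,324],.3),([24,4,104,0,72,-13],[389.3,183.2,240.1],.08),([37,8,83,0,89,43],[387.4,310.5,361.4],.08),([-8,6,85,0,89,57],[476.4,-58.5,359.5],.08),(q,s["ee_pos"],1)]
def e(P): return np.r_[np.concatenate([(fk(a,P)[0]-b)*w for a,b,w in S]),(P-[0,300,430,0,420,300])*1e-3]
o=least_squares(e,[0,300,430,0,420,300]); P=o.x; print(P.round(1),np.abs(o.fun).max())
np.save("P.npy",P)
for nm,g,psi,a in [("L",(592,-264,46),-24,35),("L",(592,-264,46),-24,50),("L",(592,-264,46),-40,35),("L",(592,-264,46),-24,20),("place",(640,138,130),7,50),("place",(640,138,130),7,30),("place",(640,138,130),-10,45),("S",(460,-396,36),-50,42),("S",(460,-396,36),-50,60)]:
    for q0 in (q,[10,20,100,0,20,90],[10,20,100,180,20,-90]):
        x,er=ik(tcp(g,psi,a),pose(psi,a),P,q0); print(nm,psi,a,x.round(),round(er,2))
E
python3 fit.py
```

```text
1 2.8331691752807746e-14
-1 131.9068280564014
[-71.2 175.3 648.6  57.2 482.9 375.9] 10.472987400574112
L -24 35 [-24.  31. 131. 180.  38. -90.] 0.0
L -24 35 [-23.  23. 117. -56.   3. 146.] 16.11
L -24 35 [-24.  31. 131. 180.  38. -90.] 0.0
L -24 50 [-24.  26. 122. 180.   8. -90.] 0.0
L -24 50 [-23.  25. 118. -55.   3. 146.] 4.56
L -24 50 [-24.  26. 122. 180.   8. -90.] 0.0
L -40 35 [ -12.   32.  129.  218.   39. -104.] 0.0
L -40 35 [-24.  23. 117. -46.   3. 146.] 14.51
L -40 35 [ -12.   32.  129.  218.   39. -104.] 0.0
L -24 20 [-24.  43. 137. 180.  70. -90.] 0.0
L -24 20 [-23.  21. 117. -56.   3. 146.] 27.69
L -24 20 [-24.  43. 137. 180.  70. -90.] 0.0
place 7 50 [ 15.  18. 118. -51.   7. 146.] 0.0
place 7 50 [ 15.  18. 118. -51.   7. 146.] 0.0
place 7 50 [  14.   19.  120.  242.    3. -146.] 2.45
place 7 30 [ 17.  24. 131. 195.  35. -97.] 0.0
place 7 30 [ 13.  16. 118. -53.   3. 146.] 15.84
place 7 30 [ 17.  24. 131. 195.  35. -97.] 0.0
place -10 45 [  24.   21.  121.  257.   23. -142.] 2.84
place -10 45 [ 17.  18. 113. -38.  17. 146.] 8.01
place -10 45 [  24.   21.  121.  257.   23. -142.] 2.84
S -50 42 [ -34.   28.  132.  206.   29. -102.] 0.0
S -50 42 [-40.  22. 121. -49.   3. 146.] 11.4
S -50 42 [ -34.   28.  132.  206.   29. -102.] 0.0
S -50 60 [ -38.   25.  124.  247.    5. -146.] 3.9
S -50 60 [-37.  24. 120. -43.  10. 144.] 0.0
S -50 60 [ -38.   25.  124.  247.    5. -146.] 3.9
```

```bash
sed -i 's/a1,z0,L1,a3,L2,L3=P;/a1,z0,L1,a3,L2,L3,d=P;/; s/return np.array(\[rr\*np.cos(r(q\[0\])),rr\*np.sin(r(q\[0\])),z\])/return np.array([rr*np.cos(r(q[0]))-d*np.sin(r(q[0])),rr*np.sin(r(q[0]))+d*np.cos(r(q[0])),z])/' h.py
sed -i 's/\[0,300,430,0,420,300\]/[0,300,430,0,420,300,11]/g; s/\*1e-3/*1e-2/' fit.py && python3 fit.py
```

```text
1 2.8331691752807746e-14
-1 131.9068280564014
[  2.1 152.1 582.8  27.8 418.4 336.   11.5] 1.5281451637479062
L -24 35 [-26.  33. 134. 178.  42. -89.] 0.0
L -24 35 [-24.  24. 117. -56.   3. 146.] 17.12
L -24 35 [-26.  33. 134. 178.  42. -89.] 0.0
L -24 50 [-26.  27. 124. 175.  12. -86.] 0.0
L -24 50 [-26.  27. 124. 175.  12. -86.] 0.0
L -24 50 [-26.  27. 124. 175.  12. -86.] 0.0
L -40 35 [-15.  33. 132. 211.  42. -99.] 0.0
L -40 35 [-25.  24. 117. -46.   3. 146.] 14.7
L -40 35 [-15.  33. 132. 211.  42. -99.] 0.0
L -24 20 [-26.  44. 140. 178.  74. -90.] 0.0
L -24 20 [-24.  22. 117. -56.   3. 146.] 28.24
L -24 20 [-26.  44. 140. 178.  74. -90.] 0.0
place 7 50 [  12.   19.  121.  241.    3. -146.] 1.48
place 7 50 [ 13.  19. 119. -52.   5. 146.] 0.34
place 7 50 [  12.   19.  121.  241.    3. -146.] 1.48
place 7 30 [ 14.  24. 132. 190.  37. -95.] 0.0
place 7 30 [ 12.  17. 118. -53.   3. 146.] 16.1
place 7 30 [ 14.  24. 132. 190.  37. -95.] 0.0
place -10 45 [  21.   21.  121.  257.   22. -144.] 1.48
place -10 45 [ 15.  19. 114. -40.  15. 146.] 8.04
place -10 45 [  21.   21.  121.  257.   22. -144.] 1.48
S -50 42 [-37.  30. 135. 198.  33. -97.] 0.0
S -50 42 [-41.  23. 122. -50.   3. 146.] 12.0
S -50 42 [-37.  30. 135. 198.  33. -97.] 0.0
S -50 60 [ -40.   26.  125.  246.    5. -146.] 2.0
S -50 60 [-39.  25. 122. -47.   6. 146.] 0.83
S -50 60 [ -40.   26.  125.  246.    5. -146.] 2.0
```

```bash
cat >> h.py <<'E'
yaw=6.8; O=np.array([583,131.5,0]); C=Rn.from_euler("z",yaw,degrees=True)
def lane(x,y,z): return O+C.apply(np.array([205,0,44])+Rn.from_euler("y",15,degrees=True).apply([x,y,z]))
def place(psi,a,tilt,x,hz,y=0,up=0):
    """tin gripped at (a, height hz), tilted 'tilt' towards the slope, base centre at lane (x,y,up): TCP, R"""
    T=C*Rn.from_euler("y",tilt,degrees=True)*C.inv(); R=T*pose(psi,a)
    return lane(x,y,up)+T.apply([0,0,hz])+18.8*R.apply([0,0,1]),R
def rel2(s,p,R):
    r=R*Rn.from_euler("xyz",s["ee_rot"],degrees=True).inv()
    return np.round(p,1),((p-s["ee_pos"])/500).round(4),(r.as_rotvec(degrees=True)/60).round(4)
E
python3 - <<'E'
from h import *
P=np.load("P.npy")
sd=[[-28,11,120,114,13,-31],[10,25,130,170,35,-85],[10,22,125,130,20,-50]]
def show(n,p,R):
    b=min((ik(p,R,P,q) for q in sd),key=lambda t:t[1]); print(n,b[0].round(),round(b[1],2))
for psi,a in((-24,32),(-24,35)): show(("L",psi,a),tcp((592,-264,48),psi,a),pose(psi,a))
for psi,a in((-50,40),(-60,36),(-60,32)): show(("S",psi,a),tcp((460,-396,40),psi,a),pose(psi,a))
for psi in(7,14,21,28):
    for a,t in((30,15),(34,15),(34,10)): show(("pl",psi,a,t),*place(psi,a,t,-150,48,up=5))
E
```

```text
('L', -24, 32) [-26.  34. 135. 178.  48. -90.] 0.0
('L', -24, 35) [-26.  33. 134. 178.  41. -89.] 0.0
('S', -50, 40) [-36.  30. 136. 198.  36. -96.] 0.0
('S', -60, 36) [-29.  33. 136. 216.  44. -98.] 0.0
('S', -60, 32) [-28.  35. 138. 214.  52. -95.] 0.0
('pl', 7, 30, 15) [  13.   20.  120.  219.    7. -124.] 0.0
('pl', 7, 34, 15) [  12.   20.  119.  241.    3. -146.] 1.38
('pl', 7, 34, 10) [  13.   20.  121.  211.    9. -117.] 0.0
('pl', 14, 30, 15) [  9.  20. 121. 139.   7. -52.] 0.0
('pl', 14, 34, 15) [  9.  20. 118.  71.   5.  17.] 0.0
('pl', 14, 34, 10) [  9.  20. 122. 150.   9. -63.] 0.0
('pl', 21, 30, 15) [  5.  21. 120. 108.  14. -27.] 0.0
('pl', 21, 34, 15) [  5.  20. 117.  78.  13.   2.] 0.0
('pl', 21, 34, 10) [  5.  20. 121. 116.  14. -36.] 0.0
('pl', 28, 30, 15) [  1.  22. 119.  95.  22. -21.] 0.0
('pl', 28, 34, 15) [  1.  21. 116.  77.  21.  -3.] 0.0
('pl', 28, 34, 10) [  1.  21. 120. 100.  22. -27.] 0.0
```

Run:
```python
from h import *
from workcell import env
s=env.state()
for z in(170,48): print(rel(s,(591.5,-264,z),-24,32))
```

```text
(array([ 606.1, -270.5,  160. ]), array([-0.0626, -0.0516, -0.1588]), array([-0.0404, -0.0312, -0.1603]))
(array([ 606.1, -270.5,   38. ]), array([-0.0626, -0.0516, -0.4028]), array([-0.0404, -0.0312, -0.1603]))
```

>>> send_rows --pt "-0.0626 -0.0516 -0.05 -0.0404 -0.0312 -0.1603 1" --pt "-0.0626 -0.0516 -0.08 -0.0404 -0.0312 -0.1603 1" --pt "-0.0626 -0.0516 -0.12 -0.0404 -0.0312 -0.1603 1" --pt "-0.0626 -0.0516 -0.1588 -0.0404 -0.0312 -0.1603 1" --pt "-0.0626 -0.0516 -0.1588 -0.0404 -0.0312 -0.1603 1" --pt "-0.0626 -0.0516 -0.1588 -0.0404 -0.0312 -0.1603 1" --pt "-0.0626 -0.0516 -0.1588 -0.0404 -0.0312 -0.1603 1" --pt "-0.0626 -0.0516 -0.1588 -0.0404 -0.0312 -0.1603 1" --pt "-0.0626 -0.0516 -0.1588 -0.0404 -0.0312 -0.1603 1" --pt "-0.0626 -0.0516 -0.1588 -0.0404 -0.0312 -0.1603 1"

```text
time_s: 10.8
ee_pos: [606.4, -272.9, 161.4]
ee_rot: [179.8, -58.1, -23.9]
force: [-0.2, -0.2, 0.1]
gripper_width: 91.0
gripper_force: 0.0
```

Run:
```python
from h import *
from workcell import env
s=env.state(); print(s["time_s"],s["ee_pos"],s["qpos"].round())
print(rel(s,(591.5,-264,48),-24,32))
```

```text
10.8 [ 606.41301874 -272.94904922  161.44918484] [-26.  18. 130. 176.  26. -88.]
(array([ 606.1, -270.5,   38. ]), array([-0.0007,  0.0049, -0.2468]), array([0.0024, 0.0015, 0.0015]))
```

>>> send_rows --pt "-0.0007 0.0049 -0.06 0.0024 0.0015 0.0015 1" --pt "-0.0007 0.0049 -0.12 0.0024 0.0015 0.0015 1" --pt "-0.0007 0.0049 -0.18 0.0024 0.0015 0.0015 1" --pt "-0.0007 0.0049 -0.22 0.0024 0.0015 0.0015 1" --pt "-0.0007 0.0049 -0.246 0.0024 0.0015 0.0015 1" --pt "-0.0007 0.0049 -0.246 0.0024 0.0015 0.0015 1" --pt "-0.0007 0.0049 -0.246 0.0024 0.0015 0.0015 1" --pt "-0.0007 0.0049 -0.246 0.0024 0.0015 0.0015 -1" --pt "-0.0007 0.0049 -0.246 0.0024 0.0015 0.0015 -1" --pt "-0.0007 0.0049 -0.246 0.0024 0.0015 0.0015 -1" --pt "-0.0007 0.0049 -0.246 0.0024 0.0015 0.0015 -1" --pt "-0.0007 0.0049 -0.246 0.0024 0.0015 0.0015 -1" --squeeze 25

```text
time_s: 12.3
ee_pos: [606.1, -270.4, 38.6]
ee_rot: [180.0, -58.0, -24.0]
force: [-1.6, 1.2, 3.2]
gripper_width: 63.6
gripper_force: 25.0
```

Run:
```python
from h import *
from workcell import env,eyes
s=env.state(); print(s["time_s"],s["ee_pos"],s["ee_rot"],s["gripper_width"],s["gripper_force"],s["force"])
P=np.load("P.npy"); print(fk(s["qpos"],P)[0])
W=world(eyes.grab_frame("top")); m=(abs(W[...,2]-70)<5)&(np.hypot(W[...,0]-592,W[...,1]+264)<40); print(m.sum(),W[m].mean(0))
print("mid",rel2(s,*place(18,32,0,-330,48,up=60)))   # in front of doorway, level
```

```text
12.3 [ 606.14129838 -270.44903463   38.62838791] [179.98943692 -58.03710252 -23.98272945] 63.57403122273308 25.000289976596832 [-1.55453505  1.21686254  3.16806473]
[ 601.69019471 -268.33883648   40.98385461]
408 [ 589.84369808 -263.66839357   70.47495812]
mid (array([500.6, 124.8, 225.4]), array([-0.211 ,  0.7905,  0.3735]), array([1.000e-04, 6.000e-04, 6.999e-01]))
```

>>> send_rows --pt "0 0 0.08 0 0 0 -1" --pt "0 0 0.18 0 0 0 -1" --pt "-0.06 0 0.28 0 0 0 -1" --pt "-0.16 0.03 0.36 0 0 0 -1" --pt "-0.25 0.1 0.3735 0 0 0.1 -1" --pt "-0.25 0.22 0.3735 0 0 0.2 -1" --pt "-0.25 0.33 0.3735 0 0 0.3 -1" --pt "-0.25 0.44 0.3735 0 0 0.45 -1" --pt "-0.25 0.55 0.3735 0 0 0.6 -1" --pt "-0.25 0.66 0.3735 0 0 0.7 -1" --pt "-0.25 0.7905 0.3735 0 0 0.7 -1" --pt "-0.25 0.7905 0.3735 0 0 0.7 -1" --pt "-0.25 0.7905 0.3735 0 0 0.7 -1" --pt "-0.25 0.7905 0.3735 0 0 0.7 -1"

```text
time_s: 14.1
ee_pos: [480.1, 124.5, 223.4]
ee_rot: [180.0, -57.8, 18.0]
force: [-0.6, -0.3, -3.7]
gripper_width: 63.8
gripper_force: 25.0
```

```bash
cat > st.py <<'E'
from h import *
from workcell import env
s=env.state(); print(s["time_s"],s["ee_pos"],s["ee_rot"],s["qpos"].round(),s["gripper_width"],s["force"])
E
python3 - <<'E'
from st import *
h=48.6
for x,t,up in((-230,10,40),(-150,15,25),(-150,15,3)): print(x,t,up,*rel2(s,*place(18,32,t,x,h,up=up)))
E
```

```text
14.1 [480.07235904 124.50694954 223.44781608] [179.96499374 -57.78254428  18.0446879 ] [  7.  -4. 143. 148.  18. -66.] 63.835894154779595 [-0.58230263 -0.2732575  -3.73622058]
-230 10 40 [597.8 136.4 177.5] [ 0.2355  0.0238 -0.0919] [-0.0183  0.1621 -0.0003]
-150 15 25 [673.7 145.4 140.2] [ 0.3872  0.0418 -0.1664] [-0.0282  0.2449 -0.0004]
-150 15 3 [668.  144.8 119. ] [ 0.3759  0.0405 -0.2089] [-0.0282  0.2449 -0.0004]
```

>>> send_rows --pt "0.08 0.008 -0.03 -0.006 0.054 0 -1" --pt "0.16 0.016 -0.06 -0.012 0.108 0 -1" --pt "0.2355 0.0238 -0.0919 -0.0183 0.1621 0 -1" --pt "0.28 0.029 -0.114 -0.021 0.19 0 -1" --pt "0.33 0.035 -0.138 -0.025 0.22 0 -1" --pt "0.3872 0.0418 -0.1664 -0.0282 0.2449 0 -1" --pt "0.3872 0.0418 -0.1664 -0.0282 0.2449 0 -1" --pt "0.3872 0.0418 -0.1664 -0.0282 0.2449 0 -1" --pt "0.3872 0.0418 -0.1664 -0.0282 0.2449 0 -1" --pt "0.3872 0.0418 -0.1664 -0.0282 0.2449 0 -1"

```text
time_s: 15.35
ee_pos: [674.0, 145.4, 142.1]
ee_rot: [-176.0, -43.4, 14.9]
force: [-0.2, -0.3, -3.6]
gripper_width: 63.3
gripper_force: 25.0
```

Run:
```python
from st import *
from workcell import eyes
h=48.6
for up in(3,1): print(up,*rel2(s,*place(18,32,15,-150,h,up=up)))
f=eyes.grab_frame("scene")
im=cv2.resize(f["pixels"][:,:,::-1],None,fx=4,fy=4,interpolation=cv2.INTER_CUBIC)
for x in(0,-190):
    for y in(-37,37):
        u,v=px(f,lane(x,y,0)); cv2.circle(im,(int(4*u+1.5),int(4*v+1.5)),3,(0,0,255),-1)
cv2.imwrite("pics/s3.png",im[230:830,850:1450])
```

```text
15.35 [674.0153868  145.43840646 142.05409012] [-175.99528395  -43.40619031   14.8660145 ] [  7.  19. 117.  80.  10.   4.] 63.34043918435667 [-0.17042087 -0.31829209 -3.64763612]
3 [668.  144.8 119. ] [-0.012  -0.0014 -0.0461] [-0.0014  0.0031  0.0003]
1 [667.5 144.7 117.1] [-0.013  -0.0015 -0.05  ] [-0.0014  0.0031  0.0003]
```

View pics/s3.png

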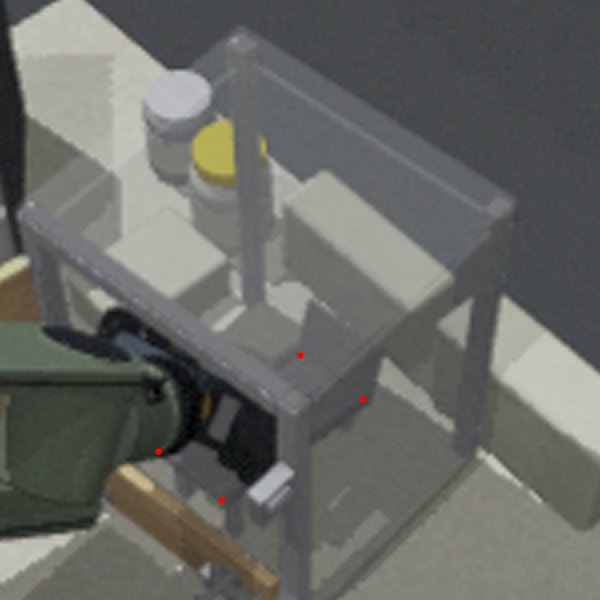

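The tin is inside the doorway without contact, and the lane projection fits: the stop foot is at (300,355)–(362,400) px. Next I lower it to the lane.

>>> send_rows --pt "-0.004 -0.0004 -0.015 0 0.001 0 -1" --pt "-0.008 -0.0009 -0.03 -0.001 0.002 0 -1" --pt "-0.0125 -0.0014 -0.048 -0.0014 0.003 0 -1" --pt "-0.0125 -0.0014 -0.048 -0.0014 0.003 0 -1" --pt "-0.0125 -0.0014 -0.048 -0.0014 0.003 0 -1"

```text
time_s: 16.02
ee_pos: [668.5, 145.1, 118.2]
ee_rot: [-176.1, -43.2, 14.9]
force: [0.0, 0.2, -4.7]
gripper_width: 63.3
gripper_force: 25.0
```

>>> send_rows --pt "-0.001 0 -0.004 0 0 0 -1" --pt "-0.001 0 -0.004 0 0 0 -1"

```text
time_s: 16.27
ee_pos: [668.4, 145.1, 116.4]
ee_rot: [-176.1, -43.3, 14.9]
force: [1.3, -0.4, -2.0]
gripper_width: 63.5
gripper_force: 25.0
```

Contact is starting, so I release.

>>> send_rows --pt "0 0 0 0 0 0 0.75" --pt "0 0 0 0 0 0 0.75" --pt "0 0 0 0 0 0 0.75" --pt "0 0 0 0 0 0 0.75" --pt "0 0 0 0 0 0 0.75" --pt "0 0 0 0 0 0 0.75" --pt "0 0 0 0 0 0 0.75"

```text
time_s: 17.15
ee_pos: [667.9, 145.0, 115.7]
ee_rot: [-176.1, -43.2, 14.9]
force: [-0.7, -0.3, -0.3]
gripper_width: 80.1
gripper_force: 0.0
```

Run:
```python
from st import *
from workcell import eyes
f=eyes.grab_frame("scene"); f2=eyes.grab_frame("top")
a=cv2.resize(f["pixels"][60:210,215:365,::-1],(400,400),interpolation=cv2.INTER_CUBIC)
b=cv2.resize(f2["pixels"][70:220,120:270,::-1],(400,400),interpolation=cv2.INTER_CUBIC)
cv2.imwrite("pics/r1.png",np.hstack([a,b]))
for g,n in((f,"scene"),(f2,"top")): print(n,"expected px of tin top",px(g,lane(-32,0,70)))
```

```text
17.15 [667.86165446 145.01392803 115.67771148] [-176.05640763  -43.19701533   14.92034928] [  7.  20. 119. 103.  10. -20.] 80.05714389876292 [-0.67876107 -0.33291732 -0.27730338]
scene expected px of tin top (np.float64(292.7571438415163), np.float64(140.6708101441288))
top expected px of tin top (np.float64(219.78287516184218), np.float64(121.0682467285935))
```

View pics/r1.png

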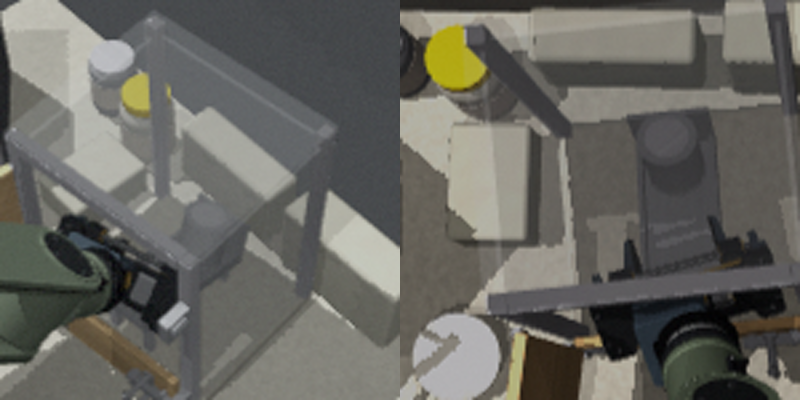

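The large tin is upright against the stop, with its top at (268,137) in the right half, which is the predicted position. I back out.

>>> send_rows --pt "-0.05 -0.005 0.02 0 -0.02 0 0.75" --pt "-0.1 -0.01 0.05 0.005 -0.05 0 0.75" --pt "-0.16 -0.017 0.08 0.01 -0.1 0 0.75" --pt "-0.24 -0.026 0.13 0.018 -0.16 0 0.75" --pt "-0.32 -0.035 0.18 0.024 -0.22 0 0.9" --pt "-0.376 -0.041 0.215 0.0282 -0.2449 0 1" --pt "-0.376 -0.15 0.25 0.0282 -0.2449 0 1" --pt "-0.376 -0.27 0.25 0.0282 -0.2449 0 1" --pt "-0.376 -0.39 0.25 0.0282 -0.2449 0 1" --pt "-0.376 -0.5 0.25 0.0282 -0.2449 0 1" --pt "-0.376 -0.5 0.25 0.0282 -0.2449 0 1"

```text
time_s: 18.62
ee_pos: [479.8, -101.4, 241.7]
ee_rot: [179.8, -57.8, 18.2]
force: [1.3, -0.9, 0.5]
gripper_width: 91.3
gripper_force: 0.0
```

Run:
```python
from st import *
from workcell import eyes
for n in("top","scene"):
    W=world(eyes.grab_frame(n)); m=(abs(W[...,2]-55)<5)&(np.hypot(W[...,0]-460,W[...,1]+396)<36); print(n,m.sum(),W[m].mean(0))
P=np.load("P.npy")
for a in(36,): print(ik(tcp((460,-396,180),-60,a),pose(-60,a),P,s["qpos"]))
for z in(180,40): print(rel(s,(460,-396,z),-60,36))
```

```text
18.625 [ 479.77331583 -101.36968311  241.73542018] [179.76893016 -57.8229725   18.20236913] [-44.   0. 134.  82.  49. -34.] 91.34395904713843 [ 1.3484687  -0.92473859  0.51825898]
top 207 [ 458.61712788 -395.6680319    55.42520006]
scene 197 [ 461.8271976  -395.97977984   55.17718378]
(array([ -29.40422231,   14.15003794,  128.83631641,  243.84577506,
         27.30596502, -131.90746972]), np.float64(2.8624992133171654e-14))
(array([ 467.6, -409.2,  168.9]), array([-0.0243, -0.6156, -0.1456]), array([ 0.0268,  0.0635, -1.2997]))
(array([ 467.6, -409.2,   28.9]), array([-0.0243, -0.6156, -0.4256]), array([ 0.0268,  0.0635, -1.2997]))
```

>>> send_rows --pt "0 -0.06 0 0 0 -0.15 1" --pt "0 -0.12 0 0 0 -0.3 1" --pt "0 -0.18 0 0 0 -0.45 1" --pt "0 -0.24 0 0 0 -0.6 1" --pt "0 -0.3 0 0 0 -0.75 1" --pt "0 -0.36 0 0 0 -0.9 1" --pt "0 -0.4 0 0 0 -1 1" --pt "0 -0.4 0 0 0 -1 1" --pt "0 -0.4 0 0 0 -1 1"

```text
time_s: 19.85
ee_pos: [488.8, -291.3, 253.8]
ee_rot: [-179.9, -60.6, -35.7]
force: [-0.5, 0.6, 1.1]
gripper_width: 91.1
gripper_force: 0.0
```

Run:
```python
from st import *
for z in(130,40): print(rel(s,(460,-396,z),-60,36))
```

```text
19.85 [ 488.81441827 -291.34716846  253.78360844] [-179.9472      -60.56291074  -35.7221131 ] [ -28.    0.  135.  203.   17. -109.] 91.13404982016198 [-0.49737434  0.55667148  1.0736521 ]
(array([ 467.6, -409.2,  118.9]), array([-0.0424, -0.2356, -0.2697]), array([ 0.0814,  0.0743, -0.4049]))
(array([ 467.6, -409.2,   28.9]), array([-0.0424, -0.2356, -0.4497]), array([ 0.0814,  0.0743, -0.4049]))
```

>>> send_rows --pt "-0.0424 -0.12 -0.03 0.03 0.03 -0.15 1" --pt "-0.0424 -0.2356 -0.08 0.06 0.06 -0.3 1" --pt "-0.0424 -0.2356 -0.15 0.0814 0.0743 -0.4049 1" --pt "-0.0424 -0.2356 -0.22 0.0814 0.0743 -0.4049 1" --pt "-0.0424 -0.2356 -0.2697 0.0814 0.0743 -0.4049 1" --pt "-0.0424 -0.2356 -0.2697 0.0814 0.0743 -0.4049 1" --pt "-0.0424 -0.2356 -0.2697 0.0814 0.0743 -0.4049 1" --pt "-0.0424 -0.2356 -0.2697 0.0814 0.0743 -0.4049 1" --pt "-0.0424 -0.2356 -0.2697 0.0814 0.0743 -0.4049 1"

```text
time_s: 20.98
ee_pos: [467.9, -410.0, 120.6]
ee_rot: [-179.9, -54.2, -60.0]
force: [0.2, 0.4, -0.2]
gripper_width: 91.2
gripper_force: 0.0
```

Run:
```python
from st import *
print(rel(s,(460,-396,40),-60,36))
```

```text
20.975 [ 467.94527457 -410.04228367  120.62866037] [-179.94372338  -54.17104537  -59.99752446] [ -30.   20.  132.  230.   32. -116.] 91.23873277006037 [ 0.23023911  0.36672861 -0.17052048]
(array([ 467.6, -409.2,   28.9]), array([-0.0007,  0.0017, -0.1834]), array([ 0.0022,  0.0019, -0.0008]))
```

>>> send_rows --pt "-0.0007 0.0017 -0.05 0.002 0.002 0 1" --pt "-0.0007 0.0017 -0.1 0.002 0.002 0 1" --pt "-0.0007 0.0017 -0.15 0.002 0.002 0 1" --pt "-0.0007 0.0017 -0.183 0.002 0.002 0 1" --pt "-0.0007 0.0017 -0.183 0.002 0.002 0 1" --pt "-0.0007 0.0017 -0.183 0.002 0.002 0 1" --pt "-0.0007 0.0017 -0.183 0.002 0.002 0 -1" --pt "-0.0007 0.0017 -0.183 0.002 0.002 0 -1" --pt "-0.0007 0.0017 -0.183 0.002 0.002 0 -1" --pt "-0.0007 0.0017 -0.183 0.002 0.002 0 -1" --pt "-0.0007 0.0017 -0.183 0.002 0.002 0 -1" --pt "-0.0007 0.0017 -0.183 0.002 0.002 0 -1" --pt "-0.0007 0.0017 -0.183 0.002 0.002 0 -1" --squeeze 20

```text
time_s: 22.6
ee_pos: [467.5, -409.0, 27.9]
ee_rot: [179.9, -53.9, -59.8]
force: [0.4, 1.4, 0.8]
gripper_width: 47.7
gripper_force: 20.0
```

Run:
```python
from st import *
print(s["gripper_force"],"grip z",s["ee_pos"][2]+18.8*np.sin(np.radians(36)))
```

```text
22.6 [ 467.47924422 -409.03267311   27.88697304] [179.86817059 -53.91718987 -59.82171703] [-29.  32. 136. 216.  44. -98.] 47.71195335449505 [0.38081533 1.44697771 0.84150852]
19.999856650829315 grip z 38.937335786277515
```

>>> send_rows --pt "0 0 0.1 0 0 0 -1" --pt "0 0 0.2 0 0 0 -1" --pt "0 0 0.32 0 0 0 -1" --pt "0 0.04 0.4 0 0 0.1 -1" --pt "0 0.08 0.42 0 0 0.25 -1" --pt "0 0.15 0.42 0 0 0.4 -1" --pt "0 0.23 0.42 0 0 0.55 -1" --pt "0 0.3 0.42 0 0 0.7 -1" --pt "0 0.38 0.42 0 0 0.85 -1" --pt "0 0.46 0.42 0 0 1 -1" --pt "0 0.54 0.42 0 0 1 -1" --pt "0 0.54 0.42 0 0 1 -1" --pt "0 0.54 0.42 0 0 1 -1" --pt "0 0.54 0.42 0 0 1 -1"

```text
time_s: 24.35
ee_pos: [471.5, -167.2, 243.1]
ee_rot: [179.0, -55.3, -5.7]
force: [0.9, -0.4, -1.5]
gripper_width: 47.3
gripper_force: 20.0
```

Run:
```python
from st import *
P=np.load("P.npy"); q=s["qpos"]
print(rel2(s,*place(18,36,0,-340,39,up=60)))
for x,t,up in((-340,0,60),(-230,9,40),(-150,12,25),(-150,12,5),(-150,15,5)):
    for psi in (18,): q,e=ik(*place(psi,36,t,x,39,up=up),P,q); print(psi,x,t,up,q.round(),round(e,2))
```

```text
24.35 [ 471.53361624 -167.21543203  243.14504414] [178.99998329 -55.3476066   -5.69815745] [-37.  -6. 137.  96.  24. -26.] 47.30666869343074 [ 0.8540971  -0.44567575 -1.5175529 ]
(array([490.3, 123.4, 217.9]), array([ 0.0376,  0.5813, -0.0505]), array([0.0072, 0.0235, 0.4085]))
18 -340 0 60 [  7.  -4. 140. 135.  13. -52.] 0.0
18 -230 9 40 [  7.  10. 126.  95.   9. -11.] 0.0
18 -150 12 25 [  7.  19. 117.  78.   9.   6.] 0.0
18 -150 12 5 [  7.  21. 119.  98.   9. -14.] 0.0
18 -150 15 5 [  7.  21. 117.  66.  10.  18.] 0.0
```

>>> send_rows --pt "0 0.1 0 0 0 0.1 -1" --pt "0 0.2 0 0 0 0.2 -1" --pt "0 0.3 0 0 0 0.3 -1" --pt "0 0.42 -0.02 0 0.01 0.4 -1" --pt "0.01 0.52 -0.04 0.005 0.02 0.4085 -1" --pt "0.02 0.5813 -0.05 0.0072 0.0235 0.4085 -1" --pt "0.02 0.5813 -0.05 0.0072 0.0235 0.4085 -1" --pt "0.02 0.5813 -0.05 0.0072 0.0235 0.4085 -1" --pt "0.02 0.5813 -0.05 0.0072 0.0235 0.4085 -1" --pt "0.02 0.5813 -0.05 0.0072 0.0235 0.4085 -1" --pt "0.02 0.5813 -0.05 0.0072 0.0235 0.4085 -1"

```text
time_s: 25.72
ee_pos: [482.6, 120.9, 219.4]
ee_rot: [179.9, -54.2, 17.8]
force: [0.5, -0.0, -2.0]
gripper_width: 47.7
gripper_force: 20.0
```

Run:
```python
from st import *
for x,t,up in((-230,10,40),(-150,15,25)): print(x,t,up,*rel2(s,*place(18,36,t,x,39,up=up)))
```

```text
25.725 [482.57774413 120.91717085 219.43003978] [179.88364805 -54.18402908  17.75117668] [  7.  -5. 140. 136.  12. -53.] 47.71873348299905 [ 0.46486405 -0.02837851 -1.98365727]
-230 10 40 [595.3 135.9 167.1] [ 0.2254  0.03   -0.1047] [-0.0191  0.1688  0.0057]
-150 15 25 [670.3 144.9 130.1] [ 0.3754  0.0479 -0.1786] [-0.0287  0.2516  0.0056]
```

>>> send_rows --pt "0.08 0.01 -0.035 -0.006 0.056 0.002 -1" --pt "0.16 0.02 -0.07 -0.012 0.112 0.004 -1" --pt "0.2254 0.03 -0.1047 -0.0191 0.1688 0.0056 -1" --pt "0.28 0.036 -0.13 -0.022 0.2 0.0056 -1" --pt "0.33 0.042 -0.155 -0.026 0.23 0.0056 -1" --pt "0.3754 0.0479 -0.1786 -0.0287 0.2516 0.0056 -1" --pt "0.3754 0.0479 -0.1786 -0.0287 0.2516 0.0056 -1" --pt "0.3754 0.0479 -0.1786 -0.0287 0.2516 0.0056 -1" --pt "0.3754 0.0479 -0.1786 -0.0287 0.2516 0.0056 -1" --pt "0.3754 0.0479 -0.1786 -0.0287 0.2516 0.0056 -1" --pt "0.3754 0.0479 -0.1786 -0.0287 0.2516 0.0056 -1"

```text
time_s: 27.1
ee_pos: [669.9, 145.7, 130.5]
ee_rot: [-176.2, -39.2, 15.3]
force: [0.0, 0.0, -2.3]
gripper_width: 47.8
gripper_force: 20.0
```

Run:
```python
from st import *
for up in(4,1,0): print(up,*rel2(s,*place(18,36,15,-150,39,up=up)))
```

```text
27.1 [669.85263724 145.67102222 130.54093724] [-176.23822051  -39.24016919   15.32984744] [  7.  19. 115.  52.  12.  32.] 47.80397463684409 [ 0.04700678  0.02356882 -2.25060052]
4 [664.9 144.2 109.8] [-0.01   -0.0029 -0.0414] [-0.0006  0.0003 -0.0014]
1 [664.1 144.1 106.9] [-0.0115 -0.0031 -0.0472] [-0.0006  0.0003 -0.0014]
0 [663.8 144.1 106. ] [-0.012  -0.0031 -0.0492] [-0.0006  0.0003 -0.0014]
```

>>> send_rows --pt "-0.004 -0.001 -0.015 0 0 0 -1" --pt "-0.008 -0.002 -0.03 0 0 0 -1" --pt "-0.011 -0.003 -0.045 0 0 0 -1" --pt "-0.011 -0.003 -0.046 0 0 0 -1" --pt "-0.011 -0.003 -0.046 0 0 0 -1"

```text
time_s: 27.72
ee_pos: [664.9, 144.1, 107.4]
ee_rot: [-176.3, -39.2, 15.3]
force: [0.1, 0.6, -2.4]
gripper_width: 47.3
gripper_force: 20.0
```

>>> send_rows --pt "-0.001 0 -0.003 0 0 0 -1" --pt "-0.001 0 -0.003 0 0 0 -1"

```text
time_s: 27.98
ee_pos: [664.7, 144.2, 106.3]
ee_rot: [-176.3, -39.3, 15.3]
force: [0.4, 0.5, -0.1]
gripper_width: 47.6
gripper_force: 20.0
```

>>> send_rows --pt "0 0 0 0 0 0 0.4" --pt "0 0 0 0 0 0 0.4" --pt "0 0 0 0 0 0 0.4" --pt "0 0 0 0 0 0 0.4" --pt "0 0 0 0 0 0 0.4" --pt "0 0 0 0 0 0 0.4" --pt "0 0 0 0 0 0 0.4"

```text
time_s: 28.85
ee_pos: [664.2, 144.1, 105.6]
ee_rot: [-176.2, -39.2, 15.3]
force: [-0.4, -0.7, 0.9]
gripper_width: 63.8
gripper_force: 0.0
```

Run:
```python
from st import *
from workcell import eyes
f=eyes.grab_frame("scene"); f2=eyes.grab_frame("top")
a=cv2.resize(f["pixels"][60:210,215:365,::-1],(400,400),interpolation=cv2.INTER_CUBIC)
b=cv2.resize(f2["pixels"][70:220,120:270,::-1],(400,400),interpolation=cv2.INTER_CUBIC)
cv2.imwrite("pics/r2.png",np.hstack([a,b]))
u,v=px(f2,lane(-88,0,55)); print("expected small top",400+(u-120)*2.667,(v-70)*2.667)
```

```text
28.85 [664.20853828 144.12034506 105.57332456] [-176.23936093  -39.21255528   15.31993469] [  7.  21. 117.  70.  10.  13.] 63.80610764654519 [-0.37615287 -0.73333067  0.87192713]
expected small top 671.2671749693176 191.2800707457766
```

View pics/r2.png

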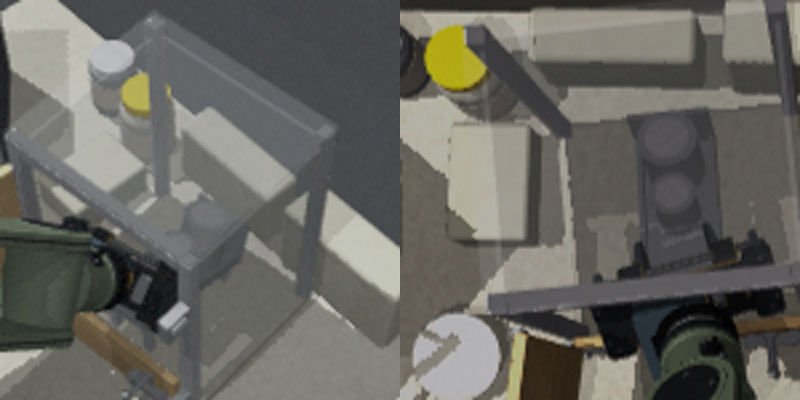

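The small tin is upright against the large one, with its top at (674,192) against a predicted (671,191). I back out and check once more.

>>> send_rows --pt "-0.04 -0.005 0.015 0 0 0 0.4" --pt "-0.1 -0.012 0.05 0.005 -0.05 0 0.4" --pt "-0.16 -0.02 0.08 0.01 -0.1 0 0.4" --pt "-0.24 -0.03 0.13 0.018 -0.16 0 0.4" --pt "-0.32 -0.04 0.18 0.024 -0.22 0 0.4" --pt "-0.37 -0.046 0.215 0.0282 -0.2449 0 0.4" --pt "-0.37 -0.046 0.215 0.0282 -0.2449 0 0.4" --pt "-0.37 -0.046 0.215 0.0282 -0.2449 0 0.4"

```text
time_s: 29.95
ee_pos: [477.2, 120.9, 214.3]
ee_rot: [179.9, -53.9, 18.2]
force: [1.0, 0.8, 0.9]
gripper_width: 64.0
gripper_force: 0.0
```

Run:
```python
from st import *
from workcell import eyes
f2=eyes.grab_frame("top"); old=dict(np.load("top0.npz"))
W=world(f2); m=(W[...,2]>300)&(W[...,2]<325)&(W[...,0]>290)&(W[...,0]<540)&(W[...,1]>190)&(W[...,1]<330)
p=W[m][:,:2]; print("leaf top",len(p),p[p[:,0]<350].mean(0) if len(p) else None)
cv2.imwrite("pics/r3.png",cv2.resize(f2["pixels"][60:340,60:460,::-1],(800,560),interpolation=cv2.INTER_CUBIC))
```

```text
29.95 [477.18149903 120.86047609 214.29854523] [179.85918624 -53.93872917  18.21343919] [  7.  -5. 141. 136.  13. -53.] 63.95991231581308 [0.99039731 0.79899317 0.86642295]
leaf top 704 [329.77256156 263.18597061]
```

View pics/r3.png

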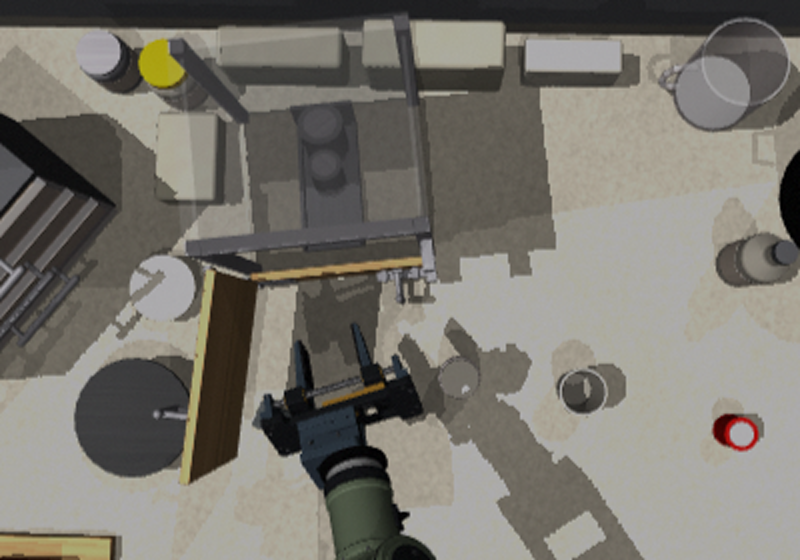

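Both tins stand together at the stop, at (320,125) and (325,167) px. The top leaf is wide open, the bottom leaf is shut, and the bystanders in view (jar, cup, bottle, bowl) are upright where they were. I'm handing it in.

```bash
python3 -c "
from workcell import env
print(env.job_done())"
```

```text
the job is handed in; nothing more can be done
None
```

The job is handed in at about 30 s: the top half is open (about 100°), the bottom half is still shut and bolted, and the large tin stands at the stop with the small tin upright against it; the hand-in call gave no verdict.

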